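# Open the coffee-capsule box on the cafe counter

### The arm

A 7-joint arm with a two-finger parallel gripper is mounted at the origin on the work surface. World frame = base frame: x ahead of the robot, y to its left, z up, the work surface at z = 0. Lengths are in m, angles in rad, forces in N, time in s.
With the tool pointing down it reaches from about 0.425 to 0.95 m from the base axis. Payload 4.7 kg.
Tool frame: the origin (TCP) lies midway between the tips of the shut fingers; the grasp point (between the pads) lies 19 mm behind it; x points along the fingers, y is the direction in which the jaws open and shut, and the axes are right-handed (so a half turn about x gives the same grasp; the last joint's range is limited). The gripper opens to 85 mm and grips with 20 to 120 N. Pads are 22 mm wide; open, the fingers measure 114 mm over their backs; the gripper's body (76 mm by 85 mm) begins 54 mm behind the grasp point. The pads swing forward as they close: fully open they stand 13 mm farther back than shut.
Start: joints at [1.28, 0.469, -0.049, 1.532, 0.024, 1.141, -0.082], TCP at [0.175, -0.652, 0.231] pointing down, gripper open.
Joint ranges: [-2.59, 2.59], [-0.33, 1.99], [-1.39, 1.29], [0.1, 2.45], [-1.04, 4.18], [0.21, 1.99], [-2.66, 2.66]. Speed limits (rad/s): [2.57, 2.57, 3.14, 3.14, 3.14, 3.14, 3.14].

### API

Orientations are given as [roll, pitch, yaw] about the fixed x, y, z axes, in that order (R = Rz(yaw) Ry(pitch) Rx(roll)).
In Python, from plant import readout, eyes, order gives the robot as it stands. The module is installed in compiled form; this text tells all that it offers.
- The arm moves only by the tool send_rows, never from a script. Its argument "commands" is a list of rows, each an object with "hand": the opening, from 0 (shut) to 1 (fully open); "xyz": the shift along the tool's x, y, z in units of 30 mm (1.0 is 30 mm), a list of three; "twist": the turn, a rotation vector about the tool's x, y, z in units of 5 degrees (1.0 is 5 degrees), a list of three. In form: [{"hand": hand, "xyz": [tx, ty, tz], "twist": [rx, ry, rz]}, ...]. A call has exactly 10 rows; each row is the pose to reach, as a shift and turn from the pose commanded when the call began, along the tool's axes at that moment; what a row does not reach only later rows make up. A row lasts 1/12 s, in which the tool goes at most 41.7 mm and 7.16 degrees, less where a joint would pass 70% of its speed; a pose out of reach is approached as far as the arm can. A call with a gripper value outside its range is refused whole. The fingers move at their own pace and stop on an object; "grip_force" is the grip in N (left out, the last holds). Time passes only in rows, so rows that repeat a pose let the fingers close, or fill a call up. It gives the time, the measured TCP pose, the force and the opening at its end, in the units of the state.
- readout.read_state(): the state, without advancing time (a new reading comes with each control period).
- eyes.capture(name): name is "scene" or "side" or "wrist"; returns a dict with "pixels" (420x560x3 uint8, red, green, blue), "depth" (420x560 float32, m along the optical axis (not along the pixel's ray), 0 where there is no reading), "fx", "fy", "cx", "cy" (pixels), "view" (4x4, takes a point from world to camera coordinates); the wrist camera has in their place "hand_eye" (4x4, takes a point from camera to tool coordinates, whose origin is the TCP and whose axes are the tool frame's). Camera axes: x right, y down, z forward; pixel columns grow to the right and rows downward; lengths in m; the calibration is good to about 2 mm. The wrist camera is an equidistant fisheye: a pixel r from the principal point sees the ray r / f radians off the axis. A picture is of the moment at which its call begins: read the wrist's pose just before it.
- order.hand_in(): hands the job in, once; it reports no verdict.
The state is a dict: "time_s": time; "joint_pos": joint angles; "joint_velocities": joint speeds; "joint_efforts": joint torques, N m; "tcp_pos": TCP position; "eef_rot": TCP orientation; "contact_force": force on the tool from outside, world axes, zero at the start; "moment": the same for the moment, N m; "gripper_width": finger opening in m.
Only numpy, scipy, OpenCV 4.12 (cv2) and the standard library are available. Lean on these libraries where they do the work, as an engineer would, in place of code of your own. Each camera call takes 0.05 s, during which the arm holds its last target.

### The job

Open the wider of the two steel boxes so that it can be refilled: press down its black release tab so that the lid springs up, then push the lid fully open, right back until it stays against its stop, and move clear. Only touch and push, do not pick anything up; the box must stay in its place on the counter, the narrower box stays shut, and the other things on the counter are left where they are.

Things in the scene. Friction and masses are not known exactly. Their poses are not given: they have to be found in the camera images.
- podbox: Coffee-capsule box, the WIDER of two steel boxes of one kind: 130 mm deep (x), 160 mm wide (y), 100 mm tall, plus a flat 5 mm lid (closed, its top is 105 mm up). Stands loose on the counter, about 2 kg; capsules inside reach 30 mm below the rim. Origin: centre of the underside, z up. Its front, with the black tab, faces its -x, towards the robot; the lid's hinge is at its far (+x) upper edge.
- podbox_lid (a joint): Wide box's lid, rad: 0 shut (latched it reads up to 0.02), grows as it opens, stop at 1.92, leaning back past upright. Unlatched, a spring lifts it to about 0.6 and carries it there; above that under 2 N at its front edge moves it, let go below 1.4 it sinks back to 0.6, near upright it stays put, past 1.75 it stays open. It reaches 140 mm from the hinge, including a 10 mm nose 30 mm wide.
- podbox_tab (a joint): Wide box's release tab, rad: black rocker, 0 at rest, 0.30 at its stop, springs back. A level paddle 40 mm wide, 42 mm long, 5 mm thick sticks out of the box's front; pressed DOWN, it tips the hook at its root off the lid's nose (free at about 0.17). At podbox_press this takes 2.5 N to start and 6 N at the stop, 10 mm lower.
- podbox_press (a point): Where to press the wide box's tab: upper face of the paddle, 86 mm above the counter at rest, 105 mm in front (-x) of the box's centre. Moves with the tab. The paddle runs on 16 mm in front of this point; the upright hook begins 24 mm behind it (17 mm with the tab pressed) and is 24 mm tall.
- podbox_hinge (a point): Middle of the wide box's hinge line, on the far upper edge of the box: 65 mm behind (+x) its centre, 100 mm above the counter. Axes as the box's; the hinge runs along y.
- sachetbox: Sugar-sachet box, the NARROWER box of the same kind: 130 mm deep (x), 100 mm wide (y), 100 mm tall, about 1.4 kg, loose, same lid and tab. Origin: centre of the underside; front with the tab at its -x.
- sachetbox_lid (a joint): Narrow box's lid, rad: values as for the wide box's lid, 0 shut.
- cup: yellow espresso cup, 76 mm wide, 65 mm tall, stands between the two boxes; loose, a bystander. Origin at the centre of its underside.
- tamper: steel coffee tamper, 56 mm wide, 82 mm tall, stands nearer the robot, between the boxes' tabs; loose, a bystander. Origin at the centre of its underside.
- milkjug: steel milk jug with a handle, 84 mm wide, 100 mm tall, to the right; loose, a bystander. Origin at the centre of its underside.
- jar: glass jar with steel cap, 80 mm wide, 110 mm tall, to the left; loose, a bystander. Origin at the centre of its underside.
- syrup: amber syrup bottle, 66 mm wide, 200 mm tall, to the left, beyond the jar; loose, a bystander. Origin at the centre of its underside.
- bowl: white bowl, 120 mm wide, 55 mm tall, far side; loose, a bystander. Origin at the centre of its underside.
- spoon: steel spoon lying flat near the robot on the right; loose, a bystander. Origin at the centre of its underside (in its middle, lying).
Mind the look-alikes: they are no part of the job. What is shaped like the sachetbox but green or yellow is not meant. Leave any green look-alike of the podbox alone.

How it is judged:
By the outcome, as a careful person would: the job done as asked, in the order asked, and still so for the second after the job is handed in, with the robot touching nothing.
It also fails if it takes over 40 s, if anything falls off the work surface, if the arm or the gripper's body presses on something with over 40 N, if the wrist force passes 120 N, or if a joint passes its speed limit or range.

## Working session

There is one attempt and no reset: what is moved stays moved. The work goes in short steps, Python scripts to look and compute and a tool call to move; the robot and the scene stay as the last step left them, time stands still between calls to the robot, and variables do not carry over. Pictures are saved under pics/ and viewed, and the job is handed in when it is done.

Besides the shell and the picture viewer there is one more tool, called after ">>>" in YAML: its name, and indented under it one key for each argument. send_rows: Moves the arm, as the interface text tells. Its arguments: {"type":"object","properties":{"commands":{"type":"array"},"grip_force":{"type":"number"}},"required":["commands"]}

```bash
mkdir -p pics
python3 - <<'E'
from plant import readout, eyes
import cv2,numpy as np
s=readout.read_state();print({k:np.round(v,3).tolist() for k,v in s.items()})
for n in ["scene","side"]:
    c=eyes.capture(n);cv2.imwrite(f"pics/{n}0.png",c["pixels"][:,:,::-1]);np.savez(f"{n}0.npz",**c)
    print(n,c["fx"],c["cx"],c["cy"],np.round(c["view"],3).tolist(),(c["depth"]>0).mean())
E
```

```text
{'time_s': 0.0, 'joint_pos': [1.28, 0.469, -0.049, 1.534, 0.024, 1.141, -0.082], 'joint_velocities': [0.001, 0.0, 0.0, -0.001, 0.001, -0.0, 0.0], 'joint_efforts': [0.001, -51.031, -0.046, -23.772, 0.011, 0.008, 0.0], 'tcp_pos': [0.175, -0.651, 0.23], 'eef_rot': [-1.542, 1.569, 1.861], 'contact_force': [0.641, -0.254, 0.469], 'moment': [-0.035, 0.026, -0.039], 'gripper_width': 0.085}
scene 469.6767456638928 271.94043405889875 210.42493167276268 [[-0.848, 0.53, -0.019, 0.471], [0.363, 0.553, -0.75, -0.079], [-0.387, -0.642, -0.661, 1.752], [0.0, 0.0, 0.0, 1.0]] 0.9954719387755102
side 544.6206616311604 276.19082522599604 214.80252398962833 [[-0.989, -0.143, 0.023, 0.469], [-0.111, 0.646, -0.755, 0.175], [0.093, -0.75, -0.655, 1.473], [0.0, 0.0, 0.0, 1.0]] 0.9960459183673469
```

View pics/scene0.png

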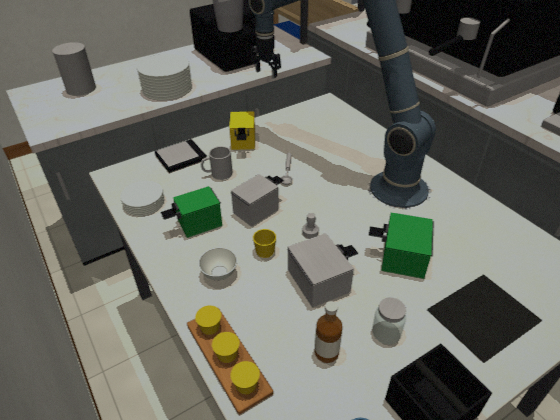

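View pics/side0.png

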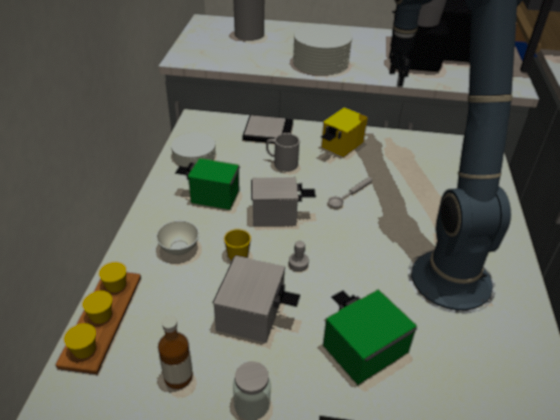

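Candidates (scene image): steel boxes at (320,268), the larger, and (256,200), the smaller; green boxes at (408,245) and (198,212); yellow box at (242,130). I choose the steel one at (320,268), which is at (250,298) in the side view. Its black tab is at (347,251) / (289,298). Next I'll measure it and check a crop.

```bash
cat > h.py <<'E'
import numpy as np,cv2
def cloud(c):
    h,w=c["depth"].shape;v,u=np.mgrid[:h,:w];d=c["depth"]
    P=np.stack([(u-c["cx"])/c["fx"]*d,(v-c["cy"])/c["fy"]*d,d],-1)
    V=c["view"];return (P-V[:3,3])@V[:3,:3]
E
python3 - <<'E'
from h import *
out=[]
for n,(u0,v0,u1,v1) in dict(scene=(275,225,370,315),side=(205,245,315,350)).items():
    c=dict(np.load(f"{n}0.npz"));W=cloud(c);img=c["pixels"].astype(int)
    cv2.imwrite(f"pics/{n}crop.png",cv2.resize(c["pixels"][v0:v1,u0:u1,::-1],None,fx=5,fy=5,interpolation=cv2.INTER_CUBIC))
    sub=np.zeros(W.shape[:2],bool);sub[v0:v1,u0:u1]=1
    sat=img.max(-1)-img.min(-1)
    lid=sub&(W[...,2]>.098)&(W[...,2]<.112)&(sat<60)&(img.max(-1)>70)
    p=W[lid][:,:2]
    print(n,"lid z",np.median(W[lid][:,2]),len(p))
    print(cv2.minAreaRect(p.astype(np.float32)*1000))
    tab=sub&(img.max(-1)<50)&(W[...,2]>.06)&(W[...,2]<.12)
    q=W[tab];print("tab",len(q),q.mean(0),q.min(0),q.max(0),cv2.minAreaRect(q[:,:2].astype(np.float32)*1000))
    # pixels-based lid contour
    m=(lid*255).astype(np.uint8);m=cv2.morphologyEx(m,cv2.MORPH_OPEN,np.ones((5,5)))
    p=W[m>0][:,:2];print("opened",cv2.minAreaRect(p.astype(np.float32)*1000))
E
```

```text
scene lid z 0.10689456966541848 1915
((506.42144775390625, 196.22824096679688), (162.81326293945312, 149.79083251953125), 84.07266235351562)
tab 145 [0.43342829 0.20658686 0.09308835] [0.31054414 0.13226727 0.08000043] [0.59019081 0.26054576 0.11436512] ((454.13848876953125, 219.1925048828125), (129.73095703125, 268.4110107421875), 79.76696014404297)
opened ((512.2127685546875, 195.2708740234375), (162.22666931152344, 135.02748107910156), 83.9698715209961)
side lid z 0.10681070801832082 2884
((505.9647216796875, 195.85276794433594), (165.6707305908203, 151.4929656982422), 82.2466812133789)
tab 337 [0.42760929 0.21612143 0.09020849] [0.39463014 0.17656383 0.06157327] [0.45557454 0.27492174 0.11373742] ((423.9413146972656, 228.66470336914062), (99.94671630859375, 53.41464614868164), 82.53824615478516)
opened ((513.3648071289062, 194.88050842285156), (165.94879150390625, 136.34117126464844), 82.4579849243164)
```

Run:
```python
from h import *
# list of objects: height map per view, coarse
c=dict(np.load("scene0.npz"));W=cloud(c)
for nm,(u,v) in dict(wide=(320,255),narrow=(256,192),green1=(410,230),green2=(196,200),tamper=(311,218),cup=(264,236),jar=(391,308),syrup=(330,310),bowl=(218,262)).items():
    print(nm,np.round(W[v,u],3))
```

```text
wide [0.508 0.19  0.108]
narrow [ 0.516 -0.163  0.107]
green1 [0.217 0.256 0.109]
green2 [ 0.705 -0.234  0.109]
tamper [0.42  0.024 0.083]
cup [ 0.57  -0.024  0.042]
jar [0.467 0.442 0.11 ]
syrup [0.648 0.412 0.2  ]
bowl [ 0.739 -0.027  0.016]
```

View crop.

View pics/scenecrop.png

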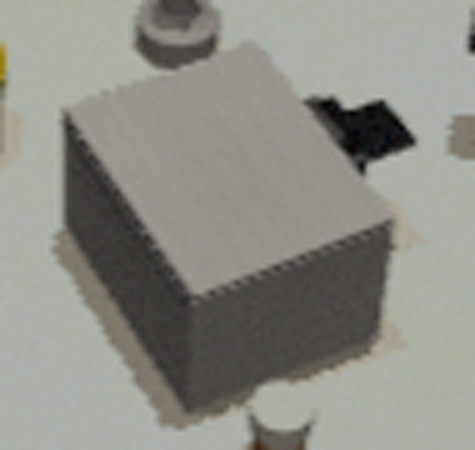

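View pics/sidecrop.png

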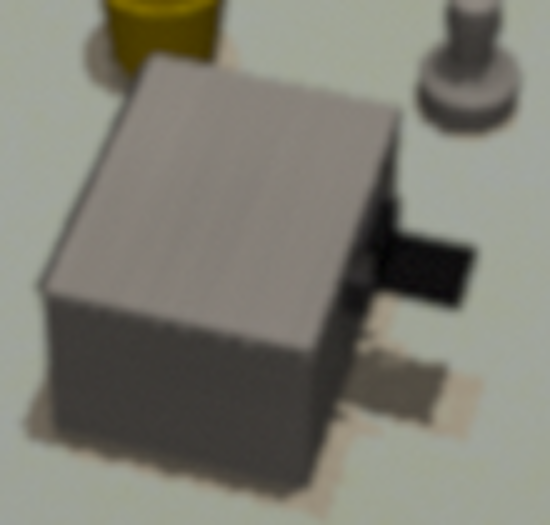

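Run:
```python
from h import *
# paddle top: dark pixels cast by ray onto z=0.086
for n,(u0,v0,u1,v1) in dict(scene=(335,240,365,262),side=(275,280,305,312)).items():
    c=dict(np.load(f"{n}0.npz"));img=c["pixels"].astype(int);W=cloud(c)
    V=c["view"];R=V[:3,:3];o=-R.T@V[:3,3]
    m=np.zeros(img.shape[:2],np.uint8);m[v0:v1,u0:u1]=(img[v0:v1,u0:u1].max(-1)<50)*255
    cs=max(cv2.findContours(m,0,2)[0],key=cv2.contourArea)
    mm=np.zeros_like(m);cv2.drawContours(mm,[cs],-1,255,-1)
    v,u=np.nonzero(mm)
    d=np.stack([(u-c["cx"])/c["fx"],(v-c["cy"])/c["fy"],np.ones(len(u))],-1)@R
    p=o+d*((.086-o[2])/d[:,2])[:,None]
    # in box frame
    th=-.12;ex=np.array([np.cos(th),np.sin(th)]);ey=np.array([-ex[1],ex[0]])
    q=p[:,:2]-[.513,.195]
    print(n,len(u),(q@ex).min(),(q@ex).max(),(q@ey).min(),(q@ey).max(), "meas z",np.round(np.percentile(W[mm>0][:,2],[10,30,50,70,90]),3), cv2.minAreaRect(cs))
# yaw via lid edges: fit line on +-y edges from lid plane ray cast
for n in("scene","side"):
    c=dict(np.load(f"{n}0.npz"));W=cloud(c)
    lid=(abs(W[...,2]-.107)<.004)&(abs(W[...,0]-.513)<.1)&(abs(W[...,1]-.195)<.11)
    p=W[lid];q=p[:,:2]-[.513,.195];X=q@ex;Y=q@ey
    ins=lambda v,lo,hi:(v>lo)&(v<hi)
    for nm,a,b in(("y",X,Y),("x",Y,X)):
        bins=np.arange(-.05,.051,.01);hi=[];lo=[];t=[]
        for k in bins:
            s=abs(a-k)<.005
            hi.append(np.percentile(b[s],99));lo.append(np.percentile(b[s],1));t.append(k)
        print(n,nm,"hi slope,mid",np.round(np.polyfit(t,hi,1),4),"lo",np.round(np.polyfit(t,lo,1),4),np.round(lo,3))
```

```text
scene 125 -0.11913973359484646 -0.08057298417080011 -0.03366576589942776 0.018303357243773417 meas z [0.085 0.087 0.089 0.092 0.111] ((347.2500305175781, 249.75003051757812), (18.384775161743164, 10.60660171508789), 45.0)
side 311 -0.11897406459812926 -0.06545551225911533 -0.03917661825238747 0.04884507883564618 meas z [0.083 0.087 0.088 0.092 0.109] ((285.5862121582031, 300.03448486328125), (22.28343963623047, 28.225690841674805), 21.801410675048828)
scene y hi slope,mid [-0.0091  0.0783] lo [ 0.0052 -0.0783] [-0.079 -0.079 -0.078 -0.078 -0.077 -0.079 -0.078 -0.078 -0.077 -0.08
 -0.078]
scene x hi slope,mid [0.0246 0.0659] lo [ 0.0325 -0.0679] [-0.063 -0.061 -0.063 -0.078 -0.077 -0.08  -0.077 -0.061 -0.063 -0.061
 -0.062]
side y hi slope,mid [-0.009   0.0796] lo [-0.     -0.0771] [-0.076 -0.077 -0.078 -0.077 -0.078 -0.078 -0.075 -0.078 -0.075 -0.078
 -0.077]
side x hi slope,mid [-0.0084  0.0621] lo [-0.0207 -0.0711] [-0.066 -0.065 -0.065 -0.066 -0.081 -0.082 -0.082 -0.079 -0.065 -0.066
 -0.066]
```

The crops confirm a grey steel lid, with its long side across and the black paddle facing the robot. The box centre is about (0.513, 0.195) with yaw about -0.12. The paddle end measures 119 mm in front of the centre, against 121 mm expected. Next I need the move calculations.

```bash
cat >> h.py <<'E'
from scipy.spatial.transform import Rotation as Ro
C=np.array([.513,.195,0]);TH=-.12
B=Ro.from_euler('z',TH).as_matrix()
def box(x,y,z): return C+B@np.array([x,y,z])
def tool(tilt,sgn,yaw=TH):
    b=Ro.from_euler('z',yaw).as_matrix()
    x=np.array([np.sin(tilt),0,-np.cos(tilt)]);y=np.array([0,sgn,0.]);return b@np.stack([x,y,np.cross(x,y)],1)
def go(s,p,R):
    R0=Ro.from_euler('xyz',s["eef_rot"]).as_matrix()
    d=R0.T@(np.array(p)-s["tcp_pos"])/.03
    r=np.degrees(Ro.from_matrix(R0.T@R).as_rotvec())/5
    print("xyz",np.round(d,2).tolist(),"twist",np.round(r,2).tolist())
E
python3 - <<'E'
from h import *
from plant import readout
s=readout.read_state();R0=Ro.from_euler('xyz',s["eef_rot"]).as_matrix();print(np.round(R0,3))
print(box(-.107,0,.13))
for sg in(1,-1):
    print(sg)
    go(s,[.42,-.30,.24],tool(0.1,sg,-.7))
    go(s,[.45,-.20,.24],tool(.2,sg,-.4)); go(s,box(-.107,0,.16),tool(.26,sg))
E
```

```text
[[-0.001  0.259 -0.966]
 [ 0.002 -0.966 -0.259]
 [-1.    -0.002  0.   ]]
[0.40676948 0.20780921 0.13      ]
1
xyz [-0.31, -9.2, -10.93] twist [-24.95, -0.67, 1.26]
xyz [-0.3, -12.16, -12.76] twist [-28.3, -1.0, 2.85]
xyz [2.39, -25.66, -14.89] twist [-31.39, -0.82, 4.11]
-1
xyz [-0.31, -9.2, -10.93] twist [11.01, 1.07, 0.57]
xyz [-0.3, -12.16, -12.76] twist [7.56, 2.21, 0.78]
xyz [2.39, -25.66, -14.89] twist [4.35, 2.95, 0.59]
```

>>> send_rows:
  commands:
    - {"hand":0,"xyz":[0,-0.9,-1.1],"twist":[-1.4,0,0]}
    - {"hand":0,"xyz":[0,-1.8,-2.2],"twist":[-2.8,0,0]}
    - {"hand":0,"xyz":[-0.1,-2.8,-3.3],"twist":[-4.2,0,0]}
    - {"hand":0,"xyz":[-0.1,-3.7,-4.4],"twist":[-5.6,0,0]}
    - {"hand":0,"xyz":[-0.2,-4.6,-5.5],"twist":[-7,0,0]}
    - {"hand":0,"xyz":[-0.2,-5.5,-6.6],"twist":[-8.4,0,0]}
    - {"hand":0,"xyz":[-0.3,-6.4,-7.7],"twist":[-9.8,0,0]}
    - {"hand":0,"xyz":[-0.3,-7.4,-8.8],"twist":[-11.2,0,0]}
    - {"hand":0,"xyz":[-0.3,-8.3,-9.9],"twist":[-12.6,0,0]}
    - {"hand":0,"xyz":[-0.3,-9.2,-10.9],"twist":[-14,0,0]}

```text
time_s: 0.93
tcp_pos: [0.4133, -0.3086, 0.2403]
eef_rot: [-0.311, 1.57, -1.963]
contact_force: [0.0, -0.0, -0.7]
gripper_width: 0.0
```

Run:
```python
from h import *
from plant import readout
s=readout.read_state();print(s["time_s"],s["tcp_pos"],np.round(s["joint_pos"],2),s["gripper_width"])
go(s,[.46,-.10,.23],tool(.1,1,-.5)); go(s,[.45,.05,.23],tool(.2,1,-.3)); go(s,box(-.109,0,.16),tool(.26,1))
```

```text
0.9333 [ 0.41334876 -0.30858377  0.24027697] [ 0.95  0.23 -0.46  1.88  0.12  1.06  0.36] 2.092141683794932e-05
xyz [0.34, 0.98, -7.06] twist [-13.19, -1.01, 0.66]
xyz [0.34, 0.24, -12.01] twist [-15.44, -1.93, 1.55]
xyz [2.67, -1.69, -17.14] twist [-17.45, -2.37, 2.29]
```

>>> send_rows:
  commands:
    - {"hand":0,"xyz":[0,0.2,-1.2],"twist":[-1.4,-0.1,0.1]}
    - {"hand":0,"xyz":[0.1,0.4,-2.4],"twist":[-2.8,-0.2,0.2]}
    - {"hand":0,"xyz":[0.1,0.6,-3.6],"twist":[-4.2,-0.3,0.3]}
    - {"hand":0,"xyz":[0.2,0.8,-4.8],"twist":[-5.6,-0.5,0.4]}
    - {"hand":0,"xyz":[0.3,0.9,-6],"twist":[-7,-0.7,0.5]}
    - {"hand":0,"xyz":[0.3,0.9,-7.2],"twist":[-8.4,-0.9,0.7]}
    - {"hand":0,"xyz":[0.3,0.7,-8.4],"twist":[-9.8,-1.1,0.9]}
    - {"hand":0,"xyz":[0.3,0.5,-9.6],"twist":[-11.2,-1.3,1.1]}
    - {"hand":0,"xyz":[0.3,0.4,-10.8],"twist":[-12.6,-1.6,1.3]}
    - {"hand":0,"xyz":[0.3,0.2,-12],"twist":[-14,-1.9,1.5]}

```text
time_s: 1.77
tcp_pos: [0.4498, 0.0493, 0.2313]
eef_rot: [0.053, 1.371, -0.376]
contact_force: [0.6, 1.0, 0.1]
gripper_width: -0.0001
```

Run:
```python
from h import *
from plant import readout
s=readout.read_state();print(s["time_s"],s["tcp_pos"],np.round(s["joint_pos"],2),s["gripper_width"])
go(s,box(-.109,0,.13),tool(.26,1))
```

```text
1.7667 [0.44980778 0.04925085 0.23132798] [ 0.57  0.08 -0.88  2.11  0.25  0.84  0.69] -7.794193594108042e-05
xyz [2.65, 4.16, -4.17] twist [-3.46, -0.67, 0.69]
```

>>> send_rows:
  commands:
    - {"hand":0,"xyz":[0,0.7,-0.9],"twist":[-0.6,-0.1,0.1]}
    - {"hand":0,"xyz":[0,1.5,-1.8],"twist":[-1.2,-0.2,0.2]}
    - {"hand":0,"xyz":[0.1,2.3,-2.7],"twist":[-1.8,-0.3,0.3]}
    - {"hand":0,"xyz":[0.2,3,-3.4],"twist":[-2.4,-0.4,0.4]}
    - {"hand":0,"xyz":[0.6,3.6,-4],"twist":[-3,-0.5,0.5]}
    - {"hand":0,"xyz":[1.2,4.1,-4.2],"twist":[-3.4,-0.6,0.6]}
    - {"hand":0,"xyz":[1.9,4.15,-4.2],"twist":[-3.45,-0.7,0.7]}
    - {"hand":0,"xyz":[2.6,4.15,-4.2],"twist":[-3.45,-0.7,0.7]}
    - {"hand":0,"xyz":[2.65,4.15,-4.17],"twist":[-3.45,-0.7,0.7]}
    - {"hand":0,"xyz":[2.65,4.15,-4.17],"twist":[-3.45,-0.7,0.7]}

```text
time_s: 2.6
tcp_pos: [0.405, 0.2063, 0.1293]
eef_rot: [0.003, 1.312, -0.123]
contact_force: [1.1, 0.6, 0.6]
gripper_width: -0.0001
```

Run:
```python
from h import *
from plant import readout,eyes
s=readout.read_state();print(s["time_s"],s["tcp_pos"],np.round(s["joint_pos"],2),s["contact_force"])
print("box coords",B.T@(s["tcp_pos"]-C))
R0=Ro.from_euler('xyz',s["eef_rot"]).as_matrix();print(np.round(B.T@R0,3))
go(s,box(-.109,0,.088),tool(.26,1));go(s,box(-.109,0,.074),tool(.26,1))
ims=[]
for n in("wrist","side","scene"):
    c=eyes.capture(n);cv2.imwrite(f"pics/{n}1.png",c["pixels"][:,:,::-1])
    if n=="side": a=c["pixels"][220:360,190:350]
    if n=="scene": b=c["pixels"][180:320,260:420]
cv2.imwrite("pics/c1.png",cv2.resize(np.vstack([a,b])[:,:,::-1],None,fx=2.1,fy=2.1))
```

```text
2.6 [0.4049624  0.20628509 0.12927148] [ 0.14  0.29 -0.94  2.24  0.72  0.68  0.12] [1.06342488 0.5838243  0.58241751]
box coords [-0.10861163 -0.00172948  0.12927148]
[[ 0.255  0.006  0.967]
 [-0.001  1.    -0.006]
 [-0.967  0.001  0.255]]
xyz [1.33, 0.06, -0.36] twist [-0.07, -0.02, 0.01]
xyz [1.78, 0.06, -0.48] twist [-0.07, -0.02, 0.01]
```

View pics/wrist1.png

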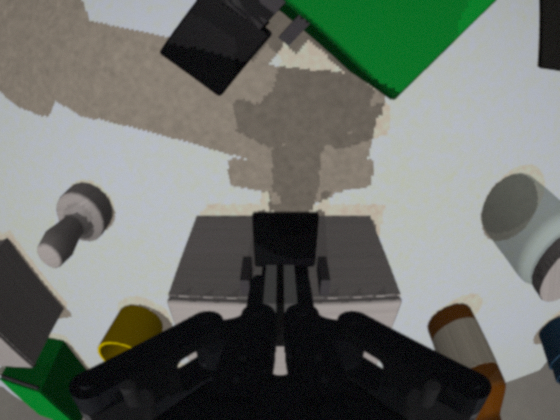

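View pics/c1.png

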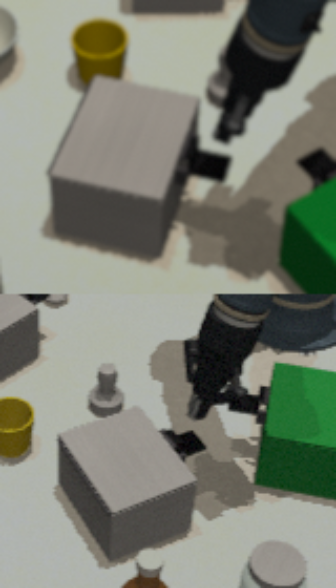

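The wrist view shows the paddle at (285,240) with the shut fingers (285,270) lined up on its middle. The side and scene crops agree. Now I press.

>>> send_rows:
  commands:
    - {"hand":0,"xyz":[0.4,0.05,-0.08],"twist":[0,0,0]}
    - {"hand":0,"xyz":[0.8,0.05,-0.16],"twist":[0,0,0]}
    - {"hand":0,"xyz":[1.1,0.05,-0.22],"twist":[0,0,0]}
    - {"hand":0,"xyz":[1.25,0.05,-0.26],"twist":[0,0,0]}
    - {"hand":0,"xyz":[1.35,0.05,-0.28],"twist":[0,0,0]}
    - {"hand":0,"xyz":[1.45,0.05,-0.3],"twist":[0,0,0]}
    - {"hand":0,"xyz":[1.55,0.05,-0.32],"twist":[0,0,0]}
    - {"hand":0,"xyz":[1.63,0.05,-0.34],"twist":[0,0,0]}
    - {"hand":0,"xyz":[1.7,0.05,-0.36],"twist":[0,0,0]}
    - {"hand":0,"xyz":[1.7,0.05,-0.36],"twist":[0,0,0]}

```text
time_s: 3.58
tcp_pos: [0.4097, 0.2081, 0.0785]
eef_rot: [0.009, 1.308, -0.117]
contact_force: [2.0, -1.9, 5.0]
gripper_width: 0.0002
```

```bash
cat >> h.py <<'E'
def snap(tag):
    from plant import readout,eyes
    s=readout.read_state();print(s["time_s"],"box coords",np.round(B.T@(s["tcp_pos"]-C),4),"F",np.round(s["contact_force"],1))
    for n in("side","scene"):
        c=eyes.capture(n);np.savez(f"{n}_{tag}.npz",**c)
        if n=="side": a=c["pixels"][180:360,190:390]
        else: b=c["pixels"][140:320,260:460]
    cv2.imwrite(f"pics/{tag}.png",cv2.resize(np.hstack([a,b])[:,:,::-1],None,fx=2,fy=2))
    return s
E
python3 -c "
from h import *
snap('p1')"
```

```text
3.5833 box coords [-0.1042  0.0006  0.0785] F [ 2.  -1.9  5. ]
```

View pics/p1.png

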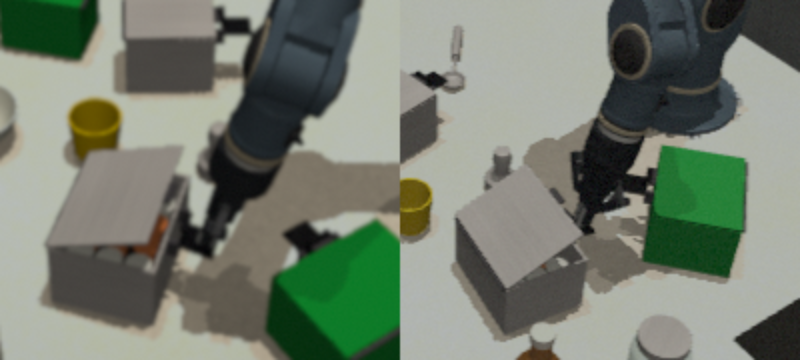

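The lid has sprung up and the capsules are visible. Next: lift, pull back slightly and check the lid angle.

```bash
cat >> h.py <<'E'
def lidang(tag):
    # lid points: grey, |y|<.07 box coords, above .108 ; angle about the hinge
    for n in("side","scene"):
        c=dict(np.load(f"{n}_{tag}.npz"));W=(cloud(c)-C)@B
        im=c["pixels"].astype(int);X,Y,Z=W[...,0],W[...,1],W[...,2]
        r=np.hypot(X-.065,Z-.1);a=np.arctan2(Z-.1,.065-X)
        m=(abs(Y)<.075)&(r>.04)&(r<.138)&(a>.1)&(a<2.2)&(im.max(-1)>75)
        if m.sum()>20:print(n,m.sum(),"ang pct",np.round(np.percentile(a[m],[10,25,50,75,90]),3))
E
python3 - <<'E'
from h import *
lidang('p1')
from plant import readout
s=readout.read_state()
go(s,box(-.106,0,.12),tool(.26,1));go(s,box(-.112,0,.15),tool(.35,1))
E
```

```text
side 1589 ang pct [0.406 0.417 0.433 0.459 0.492]
scene 1373 ang pct [0.478 0.494 0.517 0.548 0.585]
xyz [-1.35, -0.02, 0.3] twist [-0.08, 0.03, -0.01]
xyz [-2.36, -0.02, 0.37] twist [-0.08, -1.0, -0.0]
```

>>> send_rows:
  commands:
    - {"hand":0,"xyz":[-0.4,0,0.05],"twist":[0,0,0]}
    - {"hand":0,"xyz":[-0.8,0,0.1],"twist":[0,0,0]}
    - {"hand":0,"xyz":[-1.2,0,0.15],"twist":[0,0,0]}
    - {"hand":0,"xyz":[-1.6,0,0.2],"twist":[0,-0.3,0]}
    - {"hand":0,"xyz":[-2.0,0,0.3],"twist":[0,-0.6,0]}
    - {"hand":0,"xyz":[-2.35,0,0.35],"twist":[0,-1,0]}
    - {"hand":0,"xyz":[-2.35,0,0.35],"twist":[0,-1,0]}
    - {"hand":0,"xyz":[-2.35,0,0.35],"twist":[0,-1,0]}
    - {"hand":0,"xyz":[-2.35,0,0.35],"twist":[0,-1,0]}
    - {"hand":0,"xyz":[-2.35,0,0.35],"twist":[0,-1,0]}

```text
time_s: 4.52
tcp_pos: [0.4004, 0.2085, 0.1482]
eef_rot: [0.005, 1.224, -0.122]
contact_force: [1.2, -0.7, 0.4]
gripper_width: -0.0002
```

Run:
```python
from h import *
s=snap('p2');lidang('p2');print(np.round(s["joint_pos"],2))
for p,t in(((-.06,.15),.42),((-.035,.162),.5),((0,.185),.55),((.037,.2),.6),((.06,.205),.6),((.09,.197),.6)):
    print(p);go(s,box(p[0],0,p[1]),tool(t,1))
```

```text
4.5167 box coords [-1.134e-01 -1.000e-04  1.482e-01] F [ 1.2 -0.7  0.4]
side 1333 ang pct [0.613 0.624 0.639 0.665 0.689]
scene 1396 ang pct [0.616 0.633 0.654 0.683 0.718]
[ 0.1   0.22 -0.93  2.28  0.77  0.67  0.04]
(-0.06, 0.15)
xyz [0.55, 0.01, 1.69] twist [-0.08, -0.84, 0.01]
(-0.035, 0.162)
xyz [0.45, 0.02, 2.61] twist [-0.08, -1.76, 0.01]
(0, 0.185)
xyz [0.13, 0.03, 3.97] twist [-0.08, -2.33, 0.01]
(0.037, 0.2)
xyz [0.08, 0.04, 5.3] twist [-0.08, -2.9, 0.02]
(0.06, 0.205)
xyz [0.18, 0.04, 6.08] twist [-0.08, -2.9, 0.02]
(0.09, 0.197)
xyz [0.77, 0.05, 6.93] twist [-0.08, -2.9, 0.02]
```

View pics/p2.png

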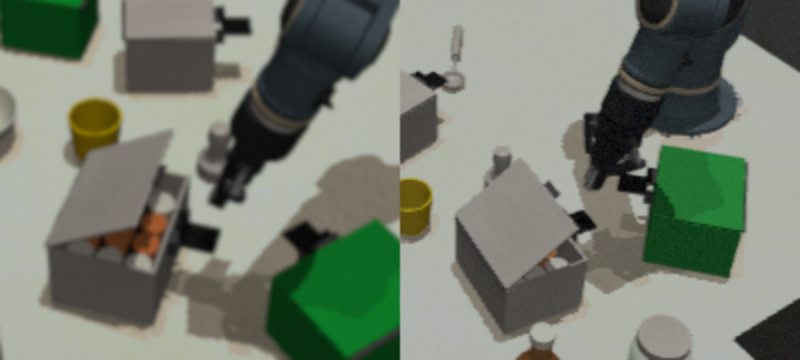

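The lid rests at about 0.6, the tab is free and the tool is clear. Next, the fingertip goes under the nose and pushes.

>>> send_rows:
  commands:
    - {"hand":0,"xyz":[0.25,0,0.8],"twist":[0,-0.4,0]}
    - {"hand":0,"xyz":[0.5,0,1.5],"twist":[0,-0.8,0]}
    - {"hand":0,"xyz":[0.5,0,1.9],"twist":[0,-1.1,0]}
    - {"hand":0,"xyz":[0.48,0,2.25],"twist":[0,-1.4,0]}
    - {"hand":0,"xyz":[0.45,0,2.6],"twist":[0,-1.7,0]}
    - {"hand":0,"xyz":[0.38,0,2.95],"twist":[0,-1.9,0]}
    - {"hand":0,"xyz":[0.3,0,3.3],"twist":[0,-2.1,0]}
    - {"hand":0,"xyz":[0.2,0,3.65],"twist":[0,-2.2,0]}
    - {"hand":0,"xyz":[0.13,0,4],"twist":[0,-2.3,0]}
    - {"hand":0,"xyz":[0.13,0,4],"twist":[0,-2.3,0]}

```text
time_s: 5.45
tcp_pos: [0.5161, 0.1941, 0.1878]
eef_rot: [0.007, 1.019, -0.122]
contact_force: [1.6, -0.1, -0.3]
gripper_width: -0.0001
```

Run:
```python
from h import *
s=snap('p3');lidang('p3');print(np.round(s["joint_pos"],2))
for p,t in(((.037,.2),.6),((.06,.205),.6),((.075,.20),.6),((.09,.197),.6)):
    print(p);go(s,box(p[0],0,p[1]),tool(t,1))
```

```text
5.45 box coords [ 0.0032 -0.0005  0.1878] F [ 1.6 -0.1 -0.3]
side 479 ang pct [1.068 1.085 1.096 1.114 1.134]
scene 1244 ang pct [1.075 1.09  1.107 1.139 1.171]
[ 0.07  0.25 -0.8   2.18  1.06  0.66 -0.07]
(0.037, 0.2)
xyz [0.24, 0.03, 1.17] twist [-0.1, -0.55, 0.02]
(0.06, 0.205)
xyz [0.5, 0.03, 1.91] twist [-0.1, -0.55, 0.02]
(0.075, 0.2)
xyz [0.91, 0.04, 2.25] twist [-0.1, -0.55, 0.02]
(0.09, 0.197)
xyz [1.25, 0.04, 2.63] twist [-0.1, -0.55, 0.02]
```

View pics/p3.png

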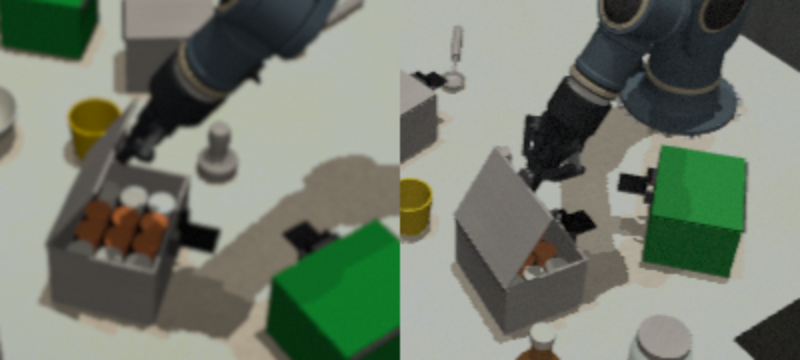

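>>> send_rows:
  commands:
    - {"hand":0,"xyz":[0.08,0,0.4],"twist":[0,-0.2,0]}
    - {"hand":0,"xyz":[0.16,0,0.8],"twist":[0,-0.4,0]}
    - {"hand":0,"xyz":[0.24,0,1.15],"twist":[0,-0.5,0]}
    - {"hand":0,"xyz":[0.35,0,1.4],"twist":[0,-0.5,0]}
    - {"hand":0,"xyz":[0.43,0,1.65],"twist":[0,-0.5,0]}
    - {"hand":0,"xyz":[0.5,0,1.9],"twist":[0,-0.5,0]}
    - {"hand":0,"xyz":[0.7,0,2.05],"twist":[0,-0.5,0]}
    - {"hand":0,"xyz":[0.9,0,2.2],"twist":[0,-0.5,0]}
    - {"hand":0,"xyz":[0.9,0,2.25],"twist":[0,-0.5,0]}
    - {"hand":0,"xyz":[0.9,0,2.25],"twist":[0,-0.5,0]}

```text
time_s: 6.38
tcp_pos: [0.5852, 0.185, 0.198]
eef_rot: [0.004, 0.979, -0.124]
contact_force: [-1.2, 0.0, -0.3]
gripper_width: -0.0
```

Run:
```python
from h import *
s=snap('p4');lidang('p4');print(np.round(s["joint_pos"],2))
for p,t in(((.085,.198),.6),((.09,.197),.6),((.093,.195),.6)):
    print(p);go(s,box(p[0],0,p[1]),tool(t,1))
```

```text
6.3833 box coords [ 0.0729 -0.0013  0.198 ] F [-1.2  0.  -0.3]
side 154 ang pct [1.714 1.724 1.734 1.745 1.756]
scene 142 ang pct [1.556 1.602 1.754 1.778 1.791]
[ 0.09  0.32 -0.75  2.08  1.13  0.66 -0.02]
(0.085, 0.198)
xyz [0.22, 0.04, 0.34] twist [-0.08, -0.09, 0.02]
(0.09, 0.197)
xyz [0.34, 0.05, 0.46] twist [-0.08, -0.09, 0.02]
(0.093, 0.195)
xyz [0.46, 0.05, 0.5] twist [-0.08, -0.09, 0.02]
```

View pics/p4.png

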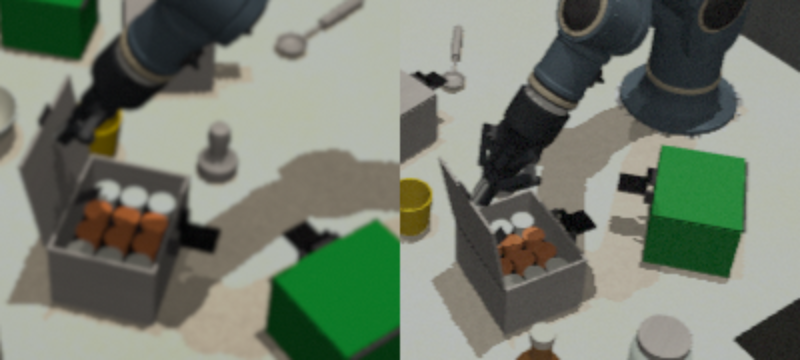

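The lid is now at about 1.73. I'll finish gently towards the stop.

>>> send_rows:
  commands:
    - {"hand":0,"xyz":[0.05,0,0.08],"twist":[0,0,0]}
    - {"hand":0,"xyz":[0.1,0,0.16],"twist":[0,0,0]}
    - {"hand":0,"xyz":[0.15,0,0.24],"twist":[0,0,0]}
    - {"hand":0,"xyz":[0.2,0,0.32],"twist":[0,0,0]}
    - {"hand":0,"xyz":[0.25,0,0.37],"twist":[0,0,0]}
    - {"hand":0,"xyz":[0.3,0,0.42],"twist":[0,0,0]}
    - {"hand":0,"xyz":[0.34,0,0.46],"twist":[0,0,0]}
    - {"hand":0,"xyz":[0.34,0,0.46],"twist":[0,0,0]}
    - {"hand":0,"xyz":[0.34,0,0.46],"twist":[0,0,0]}
    - {"hand":0,"xyz":[0.34,0,0.46],"twist":[0,0,0]}

```text
time_s: 7.32
tcp_pos: [0.6018, 0.1832, 0.1976]
eef_rot: [0.004, 0.978, -0.123]
contact_force: [0.0, 0.3, 0.3]
gripper_width: -0.0002
```

Run:
```python
from h import *
s=snap('p5');lidang('p5')
```

```text
7.3167 box coords [ 0.0896 -0.0011  0.1976] F [0.  0.3 0.3]
side 930 ang pct [1.881 1.893 1.903 1.913 1.922]
scene 149 ang pct [1.687 1.75  1.923 1.946 1.963]
```

View pics/p5.png

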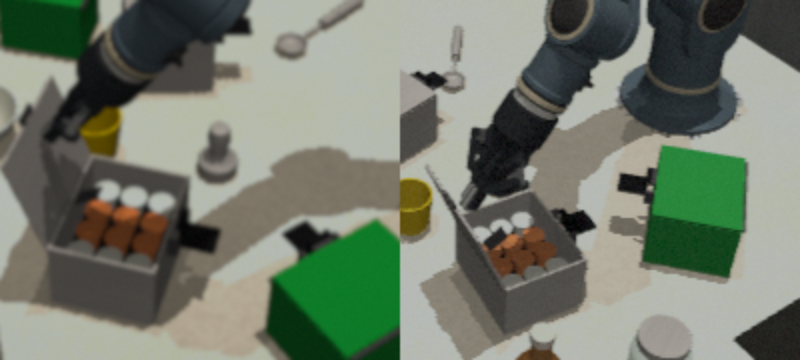

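>>> send_rows:
  commands:
    - {"hand":0,"xyz":[-0.3,0,-0.3],"twist":[0,0,0]}
    - {"hand":0,"xyz":[-0.8,0,-0.8],"twist":[0,0,0]}
    - {"hand":0,"xyz":[-1.4,0,-1.4],"twist":[0,0.2,0]}
    - {"hand":0,"xyz":[-2,0,-2.1],"twist":[0,0.5,0]}
    - {"hand":0,"xyz":[-2.6,0,-2.8],"twist":[0,1,0]}
    - {"hand":0,"xyz":[-3.2,0,-3.5],"twist":[0,1.5,0]}
    - {"hand":0,"xyz":[-3.8,0,-4.2],"twist":[0,2,0]}
    - {"hand":0,"xyz":[-4.4,0,-4.7],"twist":[0,2.5,0]}
    - {"hand":0,"xyz":[-4.4,0,-4.7],"twist":[0,2.5,0]}
    - {"hand":0,"xyz":[-4.4,0,-4.7],"twist":[0,2.5,0]}

```text
time_s: 8.25
tcp_pos: [0.4124, 0.2071, 0.2292]
eef_rot: [0.004, 1.193, -0.122]
contact_force: [0.1, -0.0, 0.8]
gripper_width: -0.0
```

Run:
```python
from h import *
s=snap('p6');lidang('p6')
for n in("side","scene"):
    c=dict(np.load(f"{n}_p6.npz"));W=(cloud(c)-C)@B;X,Y,Z=W[...,0],W[...,1],W[...,2]
    im=c["pixels"].astype(int)
    m=(abs(Y)<.06)&(Z>.13)&(Z<.22)&(X>.06)&(X<.13)
    if m.sum()>30:
        f=np.polyfit(Z[m],X[m],1);print(n,m.sum(),"slope angle",np.pi/2+np.arctan(f[0]),"x at z=.1",np.polyval(f,.1))
cv2.imwrite("pics/full6.png",dict(np.load("scene_p6.npz"))["pixels"][:,:,::-1])
# bystander motion: image difference before/after, side & scene
for n in("side","scene"):
    a=np.load(f"{n}0.npz");b=np.load(f"{n}_p6.npz");Wa=cloud(a);
    for nm,p in dict(box_front=(.42,.2),tamper=(.42,.024),cup=(.57,-.024),narrow=(.516,-.163),jar=(.467,.442),syrup=(.648,.412),bowl=(.739,-.027)).items():
        m=(np.hypot(Wa[...,0]-p[0],Wa[...,1]-p[1])<.06)&(Wa[...,2]>.02)
        d=np.abs(a["depth"]-b["depth"])[m];print(n,nm,m.sum(),"frac changed>8mm",round(float((d>.008).mean()),3))
```

```text
8.25 box coords [-0.1013  0.      0.2292] F [ 0.1 -0.   0.8]
side 1351 ang pct [1.868 1.886 1.899 1.91  1.919]
scene 86 ang pct [1.922 1.929 1.944 1.956 1.98 ]
side 1087 slope angle 1.9225514545623386 x at z=.1 0.06279638019170007
scene 73 slope angle 1.9140761317365083 x at z=.1 0.07057477460111124
side box_front 868 frac changed>8mm 0.425
side tamper 359 frac changed>8mm 0.504
side cup 483 frac changed>8mm 0.13
side narrow 1474 frac changed>8mm 0.117
side jar 1767 frac changed>8mm 0.013
side syrup 1719 frac changed>8mm 0.011
side bowl 522 frac changed>8mm 0.092
scene box_front 375 frac changed>8mm 0.523
scene tamper 236 frac changed>8mm 0.127
scene cup 354 frac changed>8mm 0.059
scene narrow 1088 frac changed>8mm 0.134
scene jar 1160 frac changed>8mm 0.018
scene syrup 1205 frac changed>8mm 0.014
scene bowl 500 frac changed>8mm 0.06
```

View pics/p6.png

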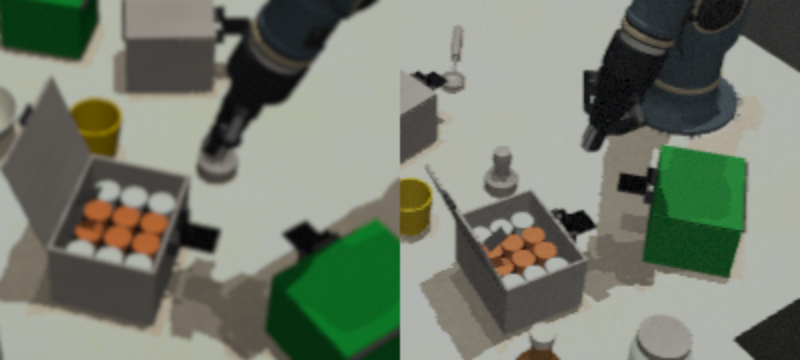

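View pics/full6.png

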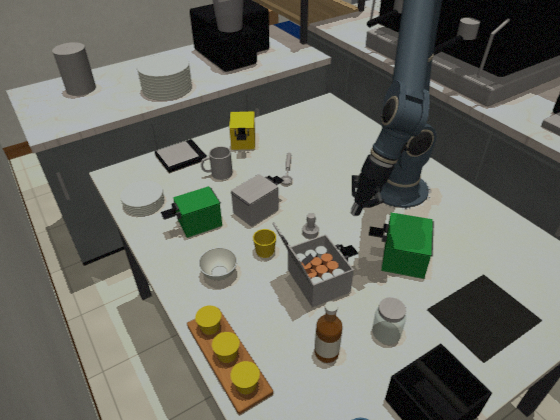

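The lid is back at 1.92, its stop, and the tool is clear. One quick check that the box hasn't slid, then I hand in.

Run:
```python
from h import *
for n in("side","scene"):
    a=np.load(f"{n}0.npz");b=np.load(f"{n}_p6.npz")
    for t,c in(("before",a),("after",b)):
        W=(cloud(c)-C)@B;X,Y,Z=W[...,0],W[...,1],W[...,2]
        m=(Y>.06)&(Y<.1)&(Z>.03)&(Z<.085)&(abs(X)<.09)   # +y side wall
        f=np.polyfit(X[m],Y[m],1);print(n,t,m.sum(),"wall yaw,y",np.round(f,4),"x range",np.round(np.percentile(X[m],[1,99]),4))
from plant import order,readout
print(np.round(readout.read_state()["contact_force"],1))
print(order.hand_in())
```

```text
side before 796 wall yaw,y [0.0124 0.0794] x range [-0.0664  0.0626]
side after 810 wall yaw,y [0.0129 0.0792] x range [-0.0664  0.063 ]
scene before 513 wall yaw,y [-0.0286  0.0779] x range [-0.0619  0.0669]
scene after 517 wall yaw,y [-0.0329  0.0776] x range [-0.0628  0.0666]
[-0.6  0.3  1. ]
the job is handed in; nothing more can be done
None
```

The wider steel box is open. I pressed its black tab with the shut fingertips at about 5 N and the lid sprang up to about 0.6. I then pushed the lid back from underneath to its stop, drew the arm clear and handed in at about 8.5 s.

- **Lid:** after letting go, the slope measured 1.92 in the side view and 1.91 in the scene view (stop at 1.92). A second, rougher angle estimate gave 1.90 and 1.94.
- **Box:** its side wall stayed within 1 mm of where it stood before.
- **Narrow box and other items:** they look untouched in the last pictures. My before/after depth comparison was clean for the jar and syrup. It showed changes around the tamper, cup, bowl and narrow box. I put these down to the arm and the raised lid blocking the view, but did not check each one separately. The milk jug and spoon I checked only by eye.
- **Forces:** the force readings stayed at about 6 N or less, with about 1 N of residual at hand-in and nothing touched.

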